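Start a square-head lag screw square with the socket driver

ROBOT

A 6-joint arm with a two-finger parallel gripper is mounted at the origin on the work surface; the furniture and walls round the work are solid. World frame = base frame: x ahead of the robot, y to its left, z up, the work surface at z = 0. Lengths are in m, angles in rad, forces in N, time in s.
With the tool pointing down it reaches from about 0.275 to 0.875 m from the base axis. Payload 12.5 kg.
Tool frame: the origin (TCP) lies at the very end of the fingers, on their centre line; the grasp point (between the pads) lies 19 mm behind it; z points along the fingers, y is the direction in which the jaws open and shut (so a half turn about z gives the same grasp; the last joint's range is limited). The gripper opens to 85 mm and grips with 20 to 120 N. Pads are 22 mm wide; open, the fingers measure 114 mm over their backs; the gripper's body (76 mm by 85 mm) begins 54 mm behind the grasp point. The pads swing forward as they close: fully open they stand 13 mm farther back than shut.
Start: joints at [1.198, 0.351, 1.652, -0, 1.139, -0.085], TCP at [0.156, 0.527, 0.231] pointing down, gripper open.
Joint ranges: [-2.75, 2.75], [-0.79, 2.1], [0.01, 2.65], [-1.57, 4.71], [0.07, 3.14], [-2.87, 2.87]. Speed limits (rad/s): [2.22, 2.22, 2.79, 3.14, 3.14, 3.14].

INTERFACE

Orientations are given as a rotation vector (axis times angle).
In Python, from rig import arm gives the robot as it stands.
- The arm moves only by the shell command python3 -m inch 'ROWS' [OPENING]. ROWS is JSON, a list of rows, each an object with "dp": the shift along the tool's x, y, z in mm, a list of three; "delta_rot": the turn, a rotation vector about the tool's x, y, z in rad, a list of three. A call has 1 to 12 rows; each row shifts and turns the commanded pose from where the row before left it, along the tool's axes as they then stand; what a row does not reach is not made up. A row lasts 1/12 s, in which the tool goes at most 41.7 mm and 7.16 degrees, less where a joint would pass 70% of its speed; a pose out of reach is approached as far as the arm can. A call with a gripper value outside its range is refused whole. OPENING is the gripper's target within -1 to 1 (fully open at 1, half-way at 0, shut at -1), set as the call begins (- or left out, the last holds). The fingers move at their own pace and stop on an object; the grip force is fixed at half the most. Time passes only in rows, so rows that do not move let the fingers close. It gives the time, the measured TCP pose, the force and the opening at its end, in the units of the state.
- arm.read_state(): the state, without advancing time (a new reading comes with each control period).
- arm.read_camera(name): name is "scene" or "top" or "wrist"; returns the picture (400x640x3 uint8, red, green, blue); there is no depth.
- arm.get_calibration(name): a dict with "fov_y" (degrees; the focal length in pixels is half the picture's height over the tangent of half this angle, whatever the lens; pixels are square), "cx", "cy" (the principal point, pixels), "pose" (4x4, takes a point from camera to world coordinates); the wrist camera has in their place "tool_from_camera" (4x4, takes a point from camera to tool coordinates, whose origin is the TCP and whose axes are the flange's). Camera axes: x right, y up, looking along -z (the intrinsics and any distortion apply to the point x, -y, -z); pixel columns grow to the right and rows downward; lengths in m; the calibration is good to about 2 mm. A picture is of the moment at which its call begins: read the wrist's pose just before it. get_calibration takes no time and is no camera call.
- arm.sign_off(): hands the job in, once; it reports no verdict.
The state is a dict: "clock": time; "joint_positions": joint angles; "qd": joint speeds; "effort": joint torques, N m; "position": TCP position; "ee_rot": TCP orientation; "ft_force": force on the tool from outside, world axes, zero at the start; "wrist_torque": the same for the moment, N m; "width": finger opening in m.
Only numpy, scipy, OpenCV 4.12 (cv2) and the standard library are available. Lean on these libraries where they do the work, as an engineer would, in place of code of your own. Each camera call takes 0.05 s, during which the arm holds its last target.

TASK

Take the square-socket driver from its stand, line it up with the leaning lag screw and, pressing only lightly, feel it fully onto the square head before anything turns. Then give the screw about a quarter turn clockwise to start it, keeping the driver square to the sloping board, and let go, leaving the driver standing on the screw. Do not turn the screw with the driver only half on, do not force it, and leave the other things on the bench where they lie.

Things in the scene. Friction and masses are not known exactly. Their poses are not given: they have to be found in the camera images.
- driver: Loose square-socket driver, 121 mm tall, 0.2 kg, upright in the stand. Origin at the centre of its lower end (socket mouth), z towards the handle. From there up: 0-28 mm dark steel socket 38 x 38 mm; to 46 mm round neck 18 mm thick; 46-120 mm square wooden handle 28 x 28 mm, to be gripped about 95 mm up across two flats. Flats of socket, recess and handle lie parallel to x and y.
- driver_mouth (a point): Centre of the driver's socket mouth, same point and axes as driver. The socket opens here with a square recess 26.5 mm wide and 11 mm deep.
- stand: Fixed wooden stand, 66 x 66 x 24 mm, origin under its centre. The driver stands loosely in its square well, 41 mm wide, 18 mm deep, floor 6 mm above the bench: lift the driver straight up by 30 mm or more to clear it.
- jig: Fixed wooden assembly jig, base 120 x 92 x 14 mm, origin under its centre, z up; it carries a board 112 x 72 x 26 mm whose top slopes 10 degrees (low towards the jig's -x).
- pilot (a point): Point on the sloping board's top, 60 mm above the bench, where the screw enters. Its z axis is the screw's axis (normal to the board, leaning 10 degrees towards the jig's -x), y is the jig's y. With the driver only resting on the screw's head, its mouth is 26 mm along z from here; fully on, 15 mm. Pressing hard while turning drags the screw before the driver is on: feel with about 5 N.
- lag_screw (a joint): Turn of the screw, rad: 0 at start, grows clockwise from above, stops at -0.5 and 2.7; sinks 6 mm a turn, needs about 0.12 N m. Square head 24 x 24 x 10 mm, centred on the pilot's z axis, top 26 mm from the board. Its flats do not line up with the board's; how far they are turned about the axis is NOT measured (a square repeats every quarter turn). The socket slips on when its flats are within about 0.1 rad of the head's, else it rests on top.
- block_0: Wooden offcut block 45 x 75 x 38 mm; a bystander, loose, origin under its centre.
- try_square: Try square 190 x 116 x 20 mm, lying; a bystander, loose, origin under its centre.
- masking_tape: Roll of masking tape, 104 mm across, 25 mm high; a bystander, loose, origin under its centre.
- sanding_block: Sanding block 64 x 113 x 32 mm; a bystander, loose, origin under its centre.
There are look-alikes about, which are no part of the job. What is shaped like the driver but purple or white is not meant.

How it is judged:
By the outcome, as a careful person would: the job done as asked, in the order asked, and still so for the second after the job is handed in, with the robot touching nothing.
It also fails if it takes over 64 s, if anything falls off the work surface, if the arm or the gripper's body presses on something with over 40 N, if the wrist force passes 120 N, or if a joint passes its speed limit or range.

## Working session

There is one attempt and no reset: what is moved stays moved. The work goes in short steps, Python scripts to look and compute and a shell command to move; the robot and the scene stay as the last step left them, time stands still between calls to the robot, and variables do not carry over. Pictures are saved under pics/ and viewed, and the job is handed in when it is done.

```bash
ls; mkdir -p pics
python3 - <<'E'
from rig import arm
import cv2,numpy as np
s=arm.read_state();print(s)
for n in("scene","top","wrist"):
    c=arm.get_calibration(n);print(n,{k:(np.round(v,4).tolist() if k!='fov_y' else v) for k,v in c.items()})
    cv2.imwrite(f"pics/{n}0.png",arm.read_camera(n)[:,:,::-1])
E
```

```text
pics
{'clock': 0.0, 'joint_positions': array([ 1.19840797e+00,  3.51262075e-01,  1.65243859e+00,  3.16166944e-05,
        1.13909948e+00, -8.46200667e-02]), 'qd': array([-1.13814636e-03,  4.98147459e-04,  2.09264479e-04, -5.28843656e-05,
        9.85660652e-04,  1.61102982e-04]), 'effort': array([ 2.04898854e-03, -5.06102872e+01, -2.91408151e+01,  3.89693048e-05,
        4.49679457e-03, -4.00351973e-05]), 'position': array([0.15595259, 0.52707446, 0.23073876]), 'ee_rot': array([-4.50444582e-01, -3.10882719e+00,  1.83703201e-03]), 'ft_force': array([-0.03577193,  0.20950826, -0.1054427 ]), 'wrist_torque': array([-0.03553194, -0.00704991,  0.00740291]), 'width': 0.08566597945103038}
scene {'fov_y': 48.45084748719722, 'cx': 317.7746, 'cy': 205.8446, 'pose': [[0.6707, 0.4642, -0.5784, -0.0168], [-0.7414, 0.4414, -0.5055, -0.4704], [0.0207, 0.7679, 0.6403, 0.6495], [0.0, 0.0, 0.0, 1.0]]}
top {'fov_y': 54.045084313702745, 'cx': 321.0599, 'cy': 203.3375, 'pose': [[-0.0001, 0.9921, -0.1258, 0.4043], [-0.9997, -0.0031, -0.0234, -0.0444], [-0.0236, 0.1258, 0.9918, 0.8987], [0.0, 0.0, 0.0, 1.0]]}
wrist {'fov_y': 70.60823934157366, 'cx': 318.7598, 'cy': 205.8964, 'tool_from_camera': [[0.0003, 0.9552, 0.2961, 0.0747], [1.0, -0.0001, -0.0006, -0.0008], [-0.0005, 0.2961, -0.9552, -0.1428], [0.0, 0.0, 0.0, 1.0]]}
```

View pics/scene0.png

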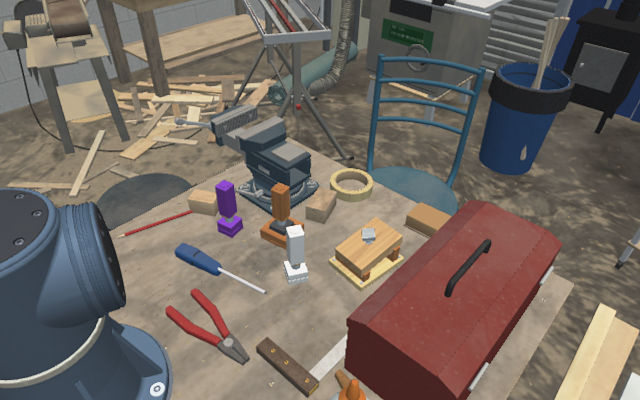

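View pics/top0.png

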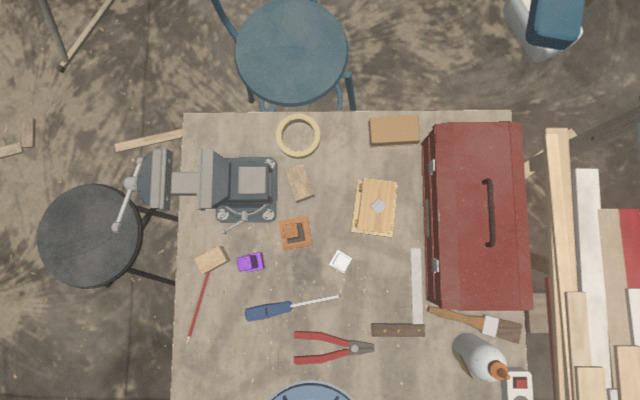

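View pics/wrist0.png

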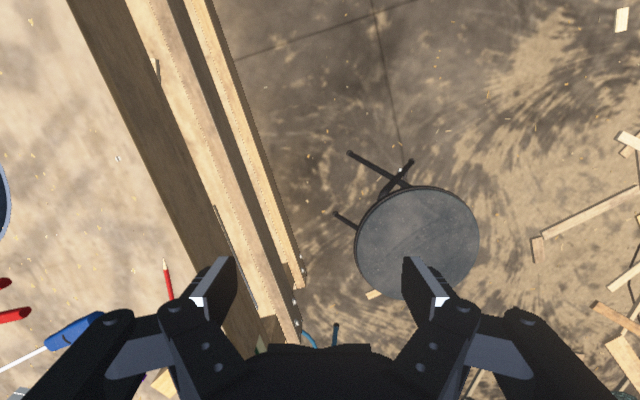

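The scene shows three driver shapes: wooden/orange standing in a stand (scene 280,205; top 294,232), purple (228,205; top 250,262) and white (295,250; top 341,261). The one in the wooden stand fits the description. I'll confirm it in enlarged crops.

Run:
```python
import cv2
t=cv2.imread("pics/top0.png");s=cv2.imread("pics/scene0.png")
cv2.imwrite("pics/c_top.png",cv2.resize(t[160:270,265:425],None,fx=5,fy=5,interpolation=cv2.INTER_CUBIC))
cv2.imwrite("pics/c_scene.png",cv2.resize(s[170:290,250:410],None,fx=5,fy=5,interpolation=cv2.INTER_CUBIC))
```

```text
(no output)
```

View pics/c_top.png

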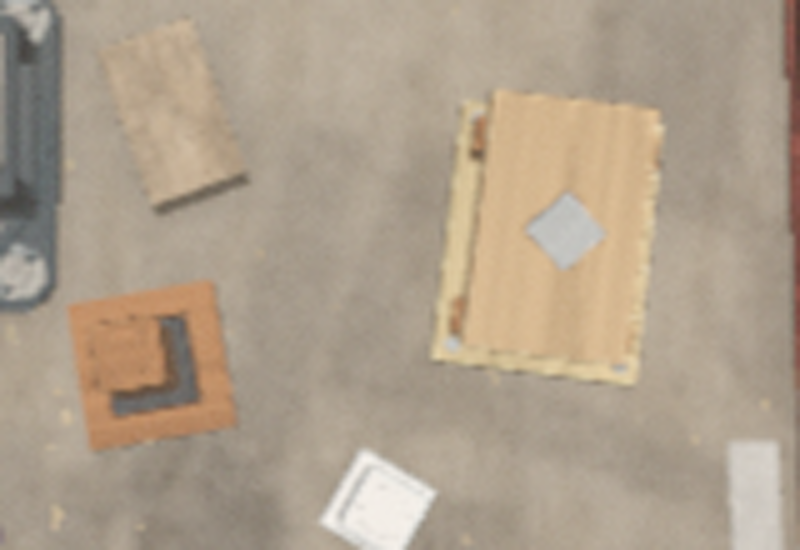

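View pics/c_scene.png

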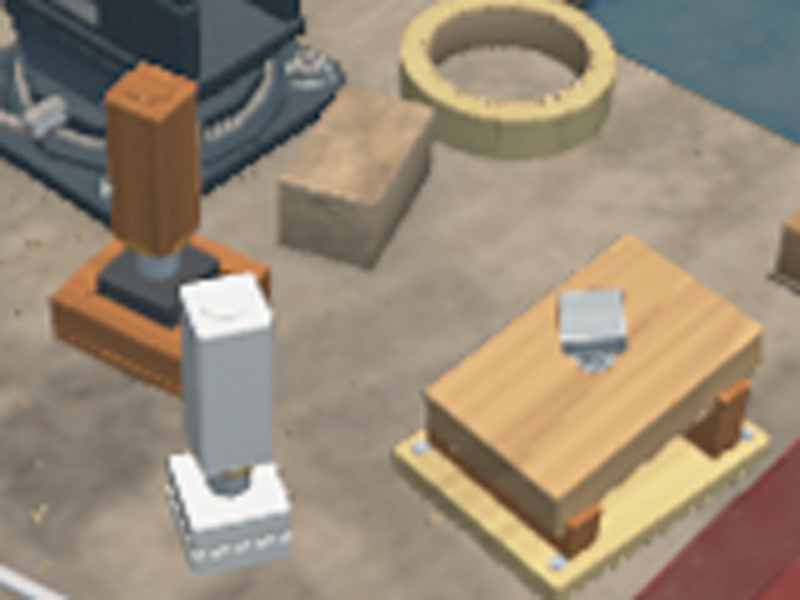

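```bash
cat > h.py <<'E'
import numpy as np
from scipy.optimize import least_squares
from scipy.spatial.transform import Rotation as R
from rig import arm
def cal(n,st=None):
    c=arm.get_calibration(n);f=200/np.tan(np.radians(c['fov_y'])/2)
    if n=='wrist':
        T=np.eye(4);T[:3,:3]=R.from_rotvec(st['ee_rot']).as_matrix();T[:3,3]=st['position'];P=T@np.array(c['tool_from_camera'])
    else:P=np.array(c['pose'])
    return f,c['cx'],c['cy'],P
def proj(C,X):
    f,cx,cy,P=C;X=np.atleast_2d(X);q=(X-P[:3,3])@P[:3,:3]
    return np.c_[cx+f*q[:,0]/-q[:,2],cy+f*q[:,1]/q[:,2]]
def ray(C,uv,z):
    f,cx,cy,P=C;d=P[:3,:3]@np.array([(uv[0]-cx)/f,-(uv[1]-cy)/f,-1]);o=P[:3,3];return o+d*(z-o[2])/d[2]
def crop(pts,off,k=5):return (np.array(pts,float)+.5)/k-.5+np.array(off)
def tilted(p,base,yaw=None):pass
E
cat > fit1.py <<'E'
from h import *
T=cal('top');S=cal('scene')
ct=lambda p:crop(p,(265,160));cs=lambda p:crop(p,(250,170))
bt=ct([(493,90),(665,110),(640,362),(465,350)]);bs=cs([(630,235),(762,328),(557,500),(427,393)])
bat=ct([(463,100),(432,360),(636,385)]);bas=cs([(395,450),(555,585),(768,440)])
ht=ct([(567,191),(605,232),(567,271),(526,230)]);hs=cs([(558,292),(622,290),(627,333),(563,335)])
# board corners guess on world: order top view TL,TR,BR,BL -> (+x,+y),(+x,-y),(-x,-y),(-x,+y)
C=np.array([[1,1],[1,-1],[-1,-1],[-1,1]])
for s in(1,-1):
  # s: sign; jig x pointing along +world x (s=1) low towards -x
  def model(p):
    x,y,yaw,px,py,bx,by,ha=p
    Rj=R.from_euler('z',yaw).as_matrix();Rt=Rj@R.from_euler('y',-s*10,degrees=True).as_matrix()
    o=np.array([x,y,0]);pil=o+Rj@[px,py,.06]
    board=pil+np.c_[C*[.056,.036]+[bx,by],np.zeros(4)]@Rt.T
    base=o+np.c_[C*[.06,.046],np.full(4,.014)]@Rj.T
    c,si=np.cos(ha),np.sin(ha);H=(C*.012)@np.array([[c,si],[-si,c]])
    head=pil+np.c_[H,np.full(4,.026)]@Rt.T
    return pil,Rt,board,base,head
  def res(p):
    pil,Rt,board,base,head=model(p)
    r=[proj(T,board)-bt,proj(S,board)-bs[[0,1,2,3]],proj(T,base[[0,3,2]])-bat,proj(S,base[[3,2,1]])-bas,proj(T,head)-ht]
    # scene head order: match
    r.append(proj(S,head)[order]-hs)
    return np.concatenate(r).ravel()
  best=None
  for k in range(4):
    order=[(k+i)%4 for i in range(4)]
    f=least_squares(res,[.45,-.14,-.1,0,0,0,0,.7])
    if best is None or f.cost<best.cost:best=f
  print(s,best.cost,np.round(best.x,4));pil,Rt,*_=model(best.x);print(pil,Rt[:,2]);print(np.round(best.fun.reshape(-1,2),1).tolist())
for n,st,z,p in(('handle top',T,.127,[(85,322),(157,313),(168,385),(97,393)]),('stand',T,.024,[(68,302),(212,281),(237,427),(92,450)])):
  q=np.array([ray(T,u,z) for u in ct(p)]);print(n,q.mean(0),np.round(q,4).tolist())
  e=np.array([q[1]-q[0],q[2]-q[1],q[2]-q[3],q[3]-q[0]]);print(np.linalg.norm(e,axis=1),np.degrees(np.arctan2(e[:,1],e[:,0])))
E
python3 fit1.py
```

```text
1 8.384288009818295 [ 5.050e-01 -1.442e-01 -1.196e-01  1.000e-03  1.000e-04 -8.000e-04
 -1.900e-03 -7.079e-01]
[ 0.50598948 -0.14415761  0.06      ] [-0.17240778  0.02071824  0.98480775]
[[0.7, 0.3], [-0.1, 0.2], [-1.5, 1.5], [0.1, -0.0], [0.1, -0.9], [1.3, -0.3], [0.6, 0.1], [-0.4, -0.3], [-0.3, 0.4], [0.2, 0.6], [0.2, 0.4], [-0.8, -0.8], [0.7, 0.3], [0.8, -1.1], [0.2, 0.0], [0.5, 0.3], [-0.5, 0.3], [-0.1, 0.1], [0.0, -0.6], [0.0, -1.2], [0.3, 0.0], [0.1, 0.7]]
-1 109.33317608976128 [ 5.051e-01 -1.437e-01 -9.980e-02 -8.100e-03 -3.000e-04  9.400e-03
 -2.100e-03 -7.034e-01]
[ 0.49697062 -0.14319446  0.06      ] [ 0.17278439 -0.01729866  0.98480775]
[[-0.5, 2.0], [-2.1, 1.1], [0.4, 0.4], [1.3, -0.6], [-1.3, 6.6], [-0.0, 6.9], [2.7, -6.8], [0.6, -6.9], [-1.0, 0.7], [0.5, 1.0], [0.6, 0.0], [-0.9, -0.4], [1.3, 0.3], [0.5, -1.8], [-0.3, 0.4], [0.5, 0.1], [0.1, 0.1], [-0.1, 0.3], [-0.1, -0.6], [-0.5, 1.0], [0.4, 0.1], [0.5, -1.5]]
handle top [0.44892858 0.03510287 0.127     ] [[0.4613, 0.0518, 0.127], [0.4648, 0.0233, 0.127], [0.4364, 0.0187, 0.127], [0.4333, 0.0467, 0.127]]
[0.02869037 0.0287357  0.02812123 0.02843008] [ -82.9786102  -170.87425622  -83.65666232 -169.69936348]
stand [0.44975117 0.03428479 0.024     ] [[0.4779, 0.0723, 0.024], [0.4872, 0.0077, 0.024], [0.422, -0.0037, 0.024], [0.4119, 0.0608, 0.024]]
[0.06529399 0.06611237 0.06522616 0.06695087] [ -81.80689633 -170.07023959  -81.07194559 -170.02932213]
```

The crops confirm it: the wooden-handled driver stands in the stand (top crop 125,355) and the white one has no stand. The fit puts the jig at about (0.505, -0.144) with its low end towards the robot. I'll raise the tool and turn its jaws to the handle flats.

```bash
python3 -m inch '[{"dp":[0,0,-10],"delta_rot":[0,0,0.1135]},{"dp":[0,0,-10],"delta_rot":[0,0,0.1135]},{"dp":[0,0,-10],"delta_rot":[0,0,0.1135]},{"dp":[0,0,-10],"delta_rot":[0,0,0.1135]},{"dp":[0,0,-10],"delta_rot":[0,0,0.1135]},{"dp":[0,0,-10],"delta_rot":[0,0,0.1135]},{"dp":[0,0,-10],"delta_rot":[0,0,0.1135]},{"dp":[0,0,-10],"delta_rot":[0,0,0.1135]},{"dp":[0,0,-10],"delta_rot":[0,0,0.1135]},{"dp":[0,0,-10],"delta_rot":[0,0,0.1135]}]' 1
cat >> h.py <<'E'
def Rtool(zdir,yaw):
    "tool rotation with z along zdir, x as near heading yaw(deg) as possible (x perpendicular to z)"
    z=np.array(zdir,float);z/=np.linalg.norm(z);a=np.radians(yaw);x=np.array([np.cos(a),np.sin(a),0]);x-=z*(x@z);x/=np.linalg.norm(x)
    return np.c_[x,np.cross(z,x),z]
def go(p,Rt,st=None):
    st=st or arm.read_state();R0=R.from_rotvec(st['ee_rot']).as_matrix()
    print('dp tool mm (cur frame)',np.round(R0.T@(np.array(p)-st['position'])*1e3,1),' dp in target frame',np.round(Rt.T@(np.array(p)-st['position'])*1e3,1),' rot',np.round(R.from_matrix(R0.T@Rt).as_rotvec(),4))
E
python3 - <<'E'
from h import *
go([.449,.035,.25],Rtool([0,0,-1],98.7)); s=arm.read_state();print(s['joint_positions'],s['clock'],s['position'])
E
```

```text
clock: 0.98
position: [0.156, 0.5272, 0.3315]
ee_rot: [2.058, 2.374, -0.001]
ft_force: [-0.3, 0.2, 0.8]
width: 0.0856
dp tool mm (cur frame) [-528.8  220.2   81.7]  dp in target frame [-530.9  215.1   81.5]  rot [-0.0002  0.0004 -0.0095]
[ 1.19838445e+00  2.67252873e-01  1.51636587e+00 -1.55297661e-05
  1.35846116e+00  1.05603958e+00] 0.9833 [0.15604613 0.52724654 0.33154724]
```

```bash
python3 -m inch '[{"dp":[-29.4,12.2,0]},{"dp":[-29.4,12.2,0]},{"dp":[-29.4,12.2,0]},{"dp":[-29.4,12.2,0]},{"dp":[-29.4,12.2,0]},{"dp":[-29.4,12.2,0]},{"dp":[-29.4,12.2,0]},{"dp":[-29.4,12.2,0]},{"dp":[-29.4,12.2,0]}]' ; python3 -m inch '[{"dp":[-29.4,12.2,0]},{"dp":[-29.4,12.2,0]},{"dp":[-29.4,12.2,0]},{"dp":[-29.4,12.2,0]},{"dp":[-29.4,12.2,0]},{"dp":[-29.4,12.2,0]},{"dp":[-29.4,12.2,0]},{"dp":[-29.4,12.2,0]},{"dp":[-29.4,12.2,0]},{"dp":[0,0,0]},{"dp":[0,0,0]}]'
python3 - <<'E'
from h import *
import cv2
go([.449,.035,.25],Rtool([0,0,-1],98.7)); s=arm.read_state();print(s['joint_positions'],s['clock'],s['position'],s['ee_rot'])
cv2.imwrite("pics/w1.png",arm.read_camera('wrist')[:,:,::-1])
E
```

```text
dp tool mm (cur frame) [-528.8  220.2   81.7]  dp in target frame [-530.9  215.1   81.5]  rot [-0.0002  0.0004 -0.0095]
[ 1.19838445e+00  2.67252873e-01  1.51636587e+00 -1.55297661e-05
  1.35846116e+00  1.05603958e+00] 0.9833 [0.15604613 0.52724654 0.33154724] [ 2.05772523e+00  2.37365852e+00 -7.13055910e-04]invalid input
invalid input
```

View pics/w1.png

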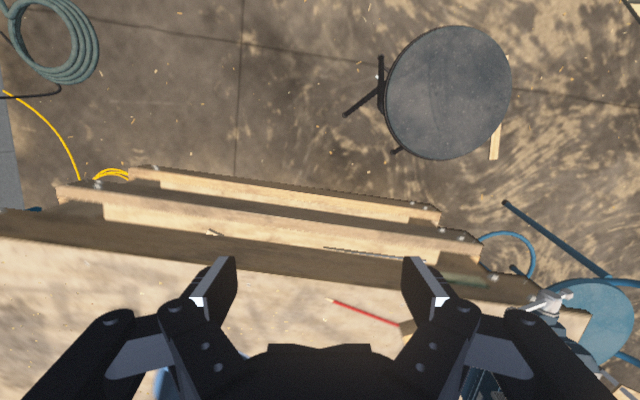

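Both keys are needed in each row, so that call was refused and nothing moved. The picture shows the arm still out over the bench's left edge. Retyping.

```bash
python3 -m inch '[{"dp":[-29.4,12.2,0],"delta_rot":[0,0,0]},{"dp":[-29.4,12.2,0],"delta_rot":[0,0,0]},{"dp":[-29.4,12.2,0],"delta_rot":[0,0,0]},{"dp":[-29.4,12.2,0],"delta_rot":[0,0,0]},{"dp":[-29.4,12.2,0],"delta_rot":[0,0,0]},{"dp":[-29.4,12.2,0],"delta_rot":[0,0,0]},{"dp":[-29.4,12.2,0],"delta_rot":[0,0,0]},{"dp":[-29.4,12.2,0],"delta_rot":[0,0,0]},{"dp":[-29.4,12.2,0],"delta_rot":[0,0,0]}]' ; python3 -m inch '[{"dp":[-29.4,12.2,0],"delta_rot":[0,0,0]},{"dp":[-29.4,12.2,0],"delta_rot":[0,0,0]},{"dp":[-29.4,12.2,0],"delta_rot":[0,0,0]},{"dp":[-29.4,12.2,0],"delta_rot":[0,0,0]},{"dp":[-29.4,12.2,0],"delta_rot":[0,0,0]},{"dp":[-29.4,12.2,0],"delta_rot":[0,0,0]},{"dp":[-29.4,12.2,0],"delta_rot":[0,0,0]},{"dp":[-29.4,12.2,0],"delta_rot":[0,0,0]},{"dp":[-29.4,12.2,0],"delta_rot":[0,0,0]},{"dp":[0,0,0],"delta_rot":[0,0,0]},{"dp":[0,0,0],"delta_rot":[0,0,0]}]'
python3 - <<'E'
from h import *
import cv2
go([.449,.035,.25],Rtool([0,0,-1],98.7)); s=arm.read_state();print(s['joint_positions'],s['clock'],s['position'],s['ee_rot'])
cv2.imwrite("pics/w2.png",arm.read_camera('wrist')[:,:,::-1])
C=cal('wrist',s)
print(proj(C,[[.449,.035,.127],[.449,.035,.024],[.506,-.144,.06]]))
E
```

```text
clock: 1.78
position: [0.304, 0.2804, 0.331]
ee_rot: [-2.047, -2.383, 0.0]
ft_force: [-0.2, 0.2, 0.4]
width: 0.0853
clock: 2.7
position: [0.4515, 0.0354, 0.3306]
ee_rot: [-2.051, -2.379, 0.001]
ft_force: [0.4, 0.8, 0.9]
width: 0.0855
dp tool mm (cur frame) [-0.  -2.4 80.6]  dp in target frame [-0.  -2.5 80.6]  rot [-0.0011 -0.0003 -0.004 ]
[-2.46729256e-02  7.63053012e-02  1.74770850e+00  6.87901953e-05
  1.31874611e+00 -1.72526006e-01] 2.7 [0.45149179 0.03538992 0.33060237] [-2.05070345e+00 -2.37871454e+00  1.08133837e-03]
[[316.40071726 180.94855033]
 [316.94005704 167.37127706]
 [334.94812618 281.49610674]]
```

View pics/w2.png

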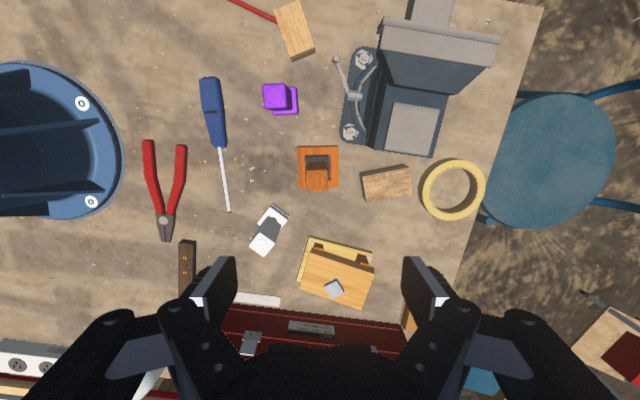

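The wrist view shows the driver in its stand at (317,178), where predicted. The screw head is at (334,289), the white look-alike at (267,232) and the purple one at (279,98). Next I'll enlarge the driver and the head.

Run:
```python
import cv2,numpy as np
t=cv2.imread("pics/w2.png")
a=cv2.resize(t[140:200,290:350],None,fx=8,fy=8,interpolation=cv2.INTER_CUBIC)
b=cv2.resize(t[230:310,295:375],None,fx=6,fy=6,interpolation=cv2.INTER_CUBIC)
o=np.zeros((480,800,3),np.uint8);o=np.hstack([a[:, :],b])[:,:960]
cv2.imwrite("pics/w2a.png",a);cv2.imwrite("pics/w2b.png",b)
```

```text
(no output)
```

View pics/w2a.png

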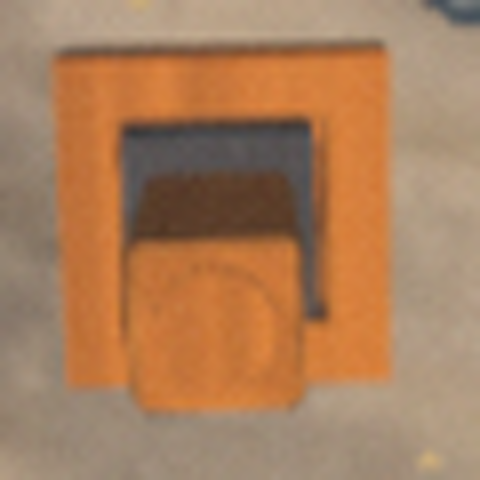

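View pics/w2b.png

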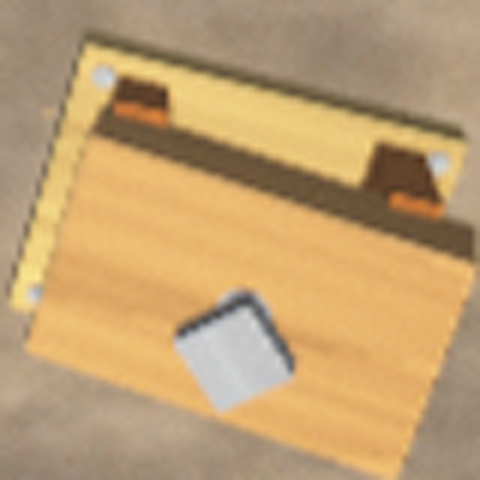

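```bash
python3 -m inch '[{"dp":[1,-2.4,25],"delta_rot":[0,0,-0.003]},{"dp":[0,0,25],"delta_rot":[0,0,0]},{"dp":[0,0,25],"delta_rot":[0,0,0]},{"dp":[0,0,25],"delta_rot":[0,0,0]},{"dp":[0,0,25],"delta_rot":[0,0,0]},{"dp":[0,0,25],"delta_rot":[0,0,0]},{"dp":[0,0,25],"delta_rot":[0,0,0]},{"dp":[0,0,22],"delta_rot":[0,0,0]},{"dp":[0,0,20],"delta_rot":[0,0,0]},{"dp":[0,0,16],"delta_rot":[0,0,0]},{"dp":[0,0,15],"delta_rot":[0,0,0]},{"dp":[0,0,0],"delta_rot":[0,0,0]}]'
python3 - <<'E'
from h import *
import cv2
go([.449,.035,.082],Rtool([0,0,-1],98.7)); s=arm.read_state();print(s['position'],s['ee_rot'],s['ft_force'])
cv2.imwrite("pics/w3.png",arm.read_camera('wrist')[:,:,::-1])
cv2.imwrite("pics/s3.png",cv2.resize(arm.read_camera('scene')[120:280,180:420,::-1],None,fx=3,fy=3))
E
```

```text
clock: 3.75
position: [0.4469, 0.038, 0.0812]
ee_rot: [-2.042, -2.383, 0.004]
ft_force: [-0.9, 0.1, -0.5]
width: 0.0853
dp tool mm (cur frame) [-3.3  1.6 -0.8]  dp in target frame [-3.3  1.6 -0.8]  rot [-0.004  -0.0008  0.0018]
[0.44689633 0.03804893 0.08124897] [-2.04232316 -2.38297389  0.00392436] [-0.90908916  0.12534702 -0.51236418]
```

View pics/w3.png

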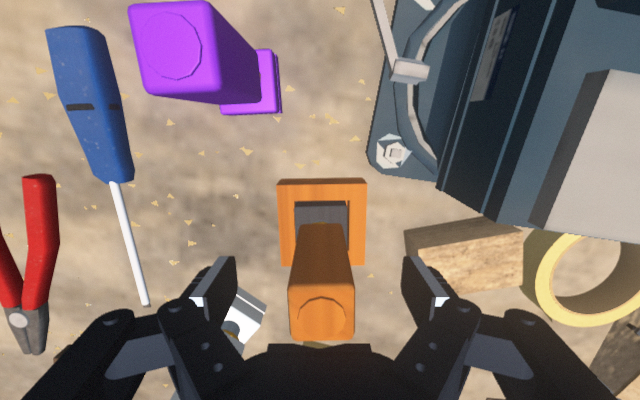

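View pics/s3.png

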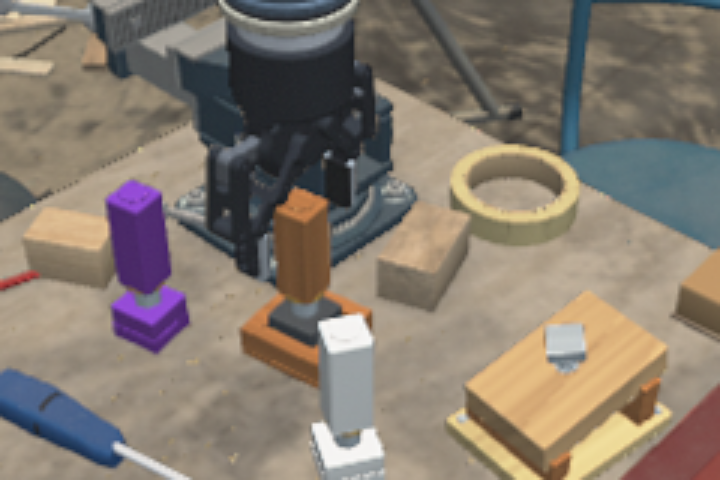

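Run:
```python
from h import *
s=arm.read_state();C=cal('wrist',s)
q=np.array([ray(C,u,.127) for u in((291,291),(352,290),(353,340),(290,340))]);print(q,q.mean(0))
q=np.array([ray(C,u,.024) for u in((278,181),(366,180))]);print(q, np.degrees(np.arctan2(*(q[1]-q[0])[[1,0]])))
go(q.mean(0)*0+[.4485,.0352,.082],Rtool([0,0,-1],98.7))
```

```text
[[0.43663475 0.04351578 0.127     ]
 [0.46101702 0.04775222 0.127     ]
 [0.46609041 0.02337892 0.127     ]
 [0.43923115 0.01923414 0.127     ]] [0.45074333 0.03347026 0.127     ]
[[0.41481139 0.06378009 0.024     ]
 [0.47814413 0.07430876 0.024     ]] 9.438735082913075
dp tool mm (cur frame) [-2.5 -0.3  1.5]  dp in target frame [-2.5 -0.3  1.5]  rot [-0.0007 -0.0002  0.001 ]
```

The handle stands between the fingers (top face about 322,316). I'll trim 3 mm along tool x, then close.

```bash
python3 -m inch '[{"dp":[-3,1.2,0],"delta_rot":[0,0,-0.008]},{"dp":[0,0,0],"delta_rot":[0,0,0]},{"dp":[0,0,0],"delta_rot":[0,0,0]}]'; python3 -m inch '[{"dp":[0,0,0],"delta_rot":[0,0,0]},{"dp":[0,0,0],"delta_rot":[0,0,0]},{"dp":[0,0,0],"delta_rot":[0,0,0]},{"dp":[0,0,0],"delta_rot":[0,0,0]},{"dp":[0,0,0],"delta_rot":[0,0,0]},{"dp":[0,0,0],"delta_rot":[0,0,0]},{"dp":[0,0,0],"delta_rot":[0,0,0]},{"dp":[0,0,0],"delta_rot":[0,0,0]},{"dp":[0,0,0],"delta_rot":[0,0,0]},{"dp":[0,0,0],"delta_rot":[0,0,0]}]' -1;  python3 - <<'E'
from h import *
import cv2
s=arm.read_state();print(s['position'],s['ee_rot'],s['ft_force'],s['wrist_torque'],s['width'])
Rt=R.from_rotvec(s['ee_rot']).as_matrix();print(Rt[:,2],np.degrees(np.arctan2(Rt[1,0],Rt[0,0])))
cv2.imwrite("pics/w4.png",arm.read_camera('wrist')[:,:,::-1])
E
```

```text
clock: 4.1
position: [0.4509, 0.0342, 0.0841]
ee_rot: [2.037, 2.39, 0.002]
ft_force: [-0.8, -0.0, -0.0]
width: 0.0857
clock: 4.93
position: [0.4503, 0.0342, 0.0834]
ee_rot: [-2.038, -2.391, 0.0]
ft_force: [-2.2, -0.2, 6.3]
width: 0.0274
[0.45032193 0.03415213 0.08339101] [-2.03792100e+00 -2.39067478e+00  3.31609619e-04] [-2.24158125 -0.19763108  6.34423951] [-0.11986137  0.46946469  0.02563208] 0.0274318362781581
[-2.77028735e-04 -4.12672390e-05 -9.99999961e-01] 99.10840390293272
```

View pics/w4.png

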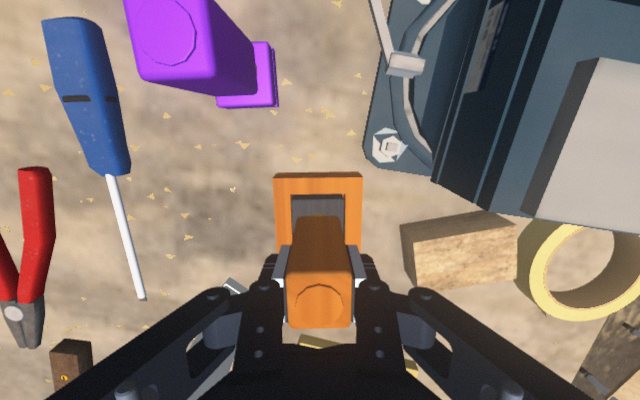

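Gripped: width is 27.4 mm, and the handle sits between the pads at (320,285). I'll lift straight up.

```bash
python3 -m inch '[{"dp":[0,0,-5],"delta_rot":[0,0,0]},{"dp":[0,0,-10],"delta_rot":[0,0,0]},{"dp":[0,0,-15],"delta_rot":[0,0,0]},{"dp":[0,0,-20],"delta_rot":[0,0,0]},{"dp":[0,0,-20],"delta_rot":[0,0,0]},{"dp":[0,0,-20],"delta_rot":[0,0,0]},{"dp":[0,0,-20],"delta_rot":[0,0,0]},{"dp":[0,0,-20],"delta_rot":[0,0,0]},{"dp":[0,0,-20],"delta_rot":[0,0,0]},{"dp":[0,0,0],"delta_rot":[0,0,0]},{"dp":[0,0,0],"delta_rot":[0,0,0]},{"dp":[0,0,0],"delta_rot":[0,0,0]}]';  python3 - <<'E'
from h import *
import cv2
s=arm.read_state();print(s['position'],s['ee_rot'],s['ft_force'],s['wrist_torque'],s['width'])
cv2.imwrite("pics/w5.png",arm.read_camera('wrist')[:,:,::-1])
cv2.imwrite("pics/s5.png",cv2.resize(arm.read_camera('scene')[120:280,180:420,::-1],None,fx=3,fy=3))
E
```

```text
clock: 5.98
position: [0.4499, 0.0342, 0.2326]
ee_rot: [-2.038, -2.39, 0.001]
ft_force: [-0.2, 0.3, -1.5]
width: 0.027
[0.4499294  0.0342016  0.23264203] [-2.03759655e+00 -2.39022522e+00  8.99496174e-04] [-0.19239288  0.31598842 -1.46198607] [ 0.01472894  0.02114817 -0.01361227] 0.027042077487917596
```

View pics/w5.png

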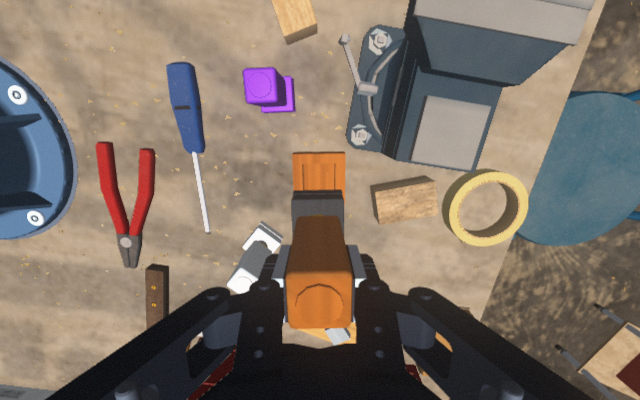

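View pics/s5.png

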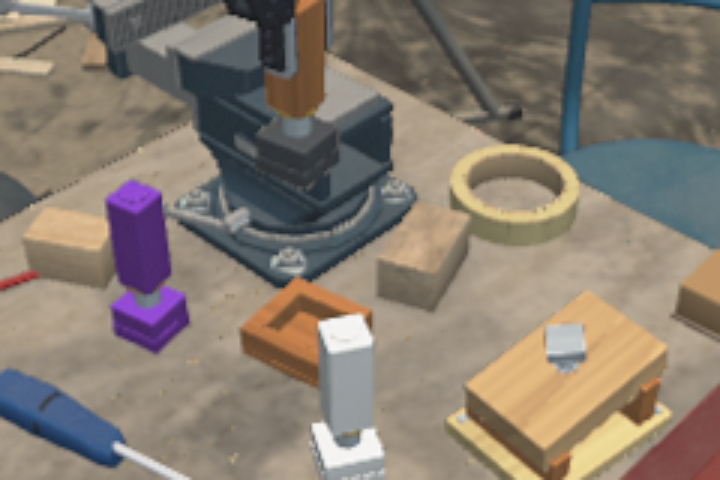

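The driver is out of the stand, held straight and level (scene crop 298,120), and the stand stayed put. The head showed at (334,289) in the earlier picture. I want one closer look at it for the flats' angle, past the held driver.

Run:
```python
from h import *
ax=np.array([-.1724,.0207,.9848]);hd=np.array([.506,-.1442,.06])+.026*ax
for p in([.45,-.10,.233],[.43,-.13,.233],[.40,-.12,.233],[.42,-.16,.233],[.41,-.14,.2]):
    st=dict(position=np.array(p),ee_rot=R.from_matrix(Rtool([0,0,-1],99.1)).as_rotvec())
    C=cal('wrist',st);print(p,proj(C,hd).round(),np.linalg.norm(C[3][:3,3]-hd))
go([.42,-.13,.233],Rtool([0,0,-1],99.1))
```

```text
[0.45, -0.1, 0.233] [[358. 237.]] 0.31921097839968837
[0.43, -0.13, 0.233] [[381. 214.]] 0.3141392466755132
[0.4, -0.12, 0.233] [[406. 227.]] 0.3261926349353727
[0.42, -0.16, 0.233] [[397. 189.]] 0.3100207908977465
[0.41, -0.14, 0.2] [[411. 219.]] 0.2875646627209106
dp tool mm (cur frame) [-157.4  -55.4   -0.7]  dp in target frame [-157.4  -55.4   -0.8]  rot [-0.002  -0.0004  0.0002]
```

```bash
python3 -m inch '[{"dp":[-16,-4.6,0],"delta_rot":[0,0,0]},{"dp":[-16,-4.6,0],"delta_rot":[0,0,0]},{"dp":[-16,-4.6,0],"delta_rot":[0,0,0]},{"dp":[-16,-4.6,0],"delta_rot":[0,0,0]},{"dp":[-16,-4.6,0],"delta_rot":[0,0,0]},{"dp":[-16,-4.6,0],"delta_rot":[0,0,0]},{"dp":[-16,-4.6,0],"delta_rot":[0,0,0]},{"dp":[-16,-4.6,0],"delta_rot":[0,0,0]},{"dp":[-16,-4.6,0],"delta_rot":[0,0,0]},{"dp":[-16,-4.6,0],"delta_rot":[0,0,0]},{"dp":[0,0,0],"delta_rot":[0,0,0]},{"dp":[0,0,0],"delta_rot":[0,0,0]}]';  python3 - <<'E'
from h import *
import cv2,json
s=arm.read_state();print(s['position'],s['ee_rot'],s['ft_force'],s['wrist_torque'],s['width'],s['joint_positions'])
json.dump({k:list(s[k]) for k in('position','ee_rot')},open('st6.json','w'))
im=arm.read_camera('wrist')[:,:,::-1];cv2.imwrite("pics/w6.png",im)
cv2.imwrite("pics/w6c.png",cv2.resize(im[150:250,310:430],None,fx=6,fy=6,interpolation=cv2.INTER_CUBIC))
E
```

```text
clock: 7.08
position: [0.4299, -0.1313, 0.2325]
ee_rot: [-2.039, -2.388, 0.001]
ft_force: [0.1, 0.3, -2.2]
width: 0.0273
[ 0.42993916 -0.13132637  0.23247741] [-2.03871373e+00 -2.38816374e+00  6.93749744e-04] [ 0.09006261  0.25002545 -2.20181831] [ 0.03597362 -0.00155479  0.01781548] 0.027297462030063894 [-4.00107549e-01  1.65814869e-01  1.89494950e+00  6.27672947e-05
  1.08246786e+00 -5.57686860e-01]
```

View pics/w6.png

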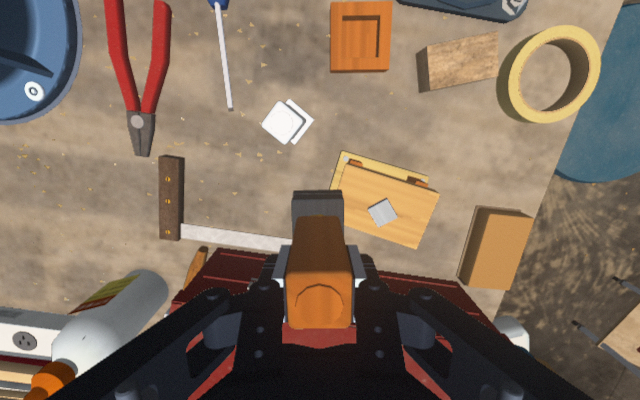

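View pics/w6c.png

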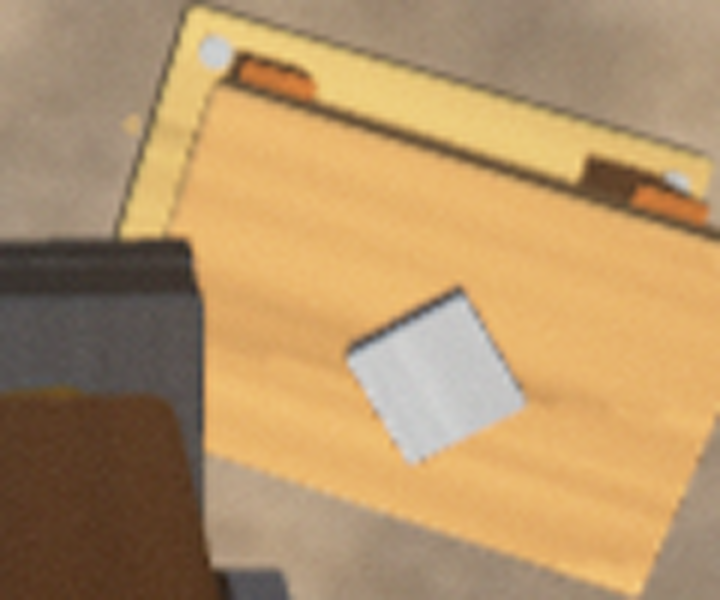

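```bash
cat > fit2.py <<'E'
from fit1 import *
import json
st=json.load(open('st6.json'));st={k:np.array(v) for k,v in st.items()}
W=cal('wrist',st);cw=lambda p:crop(p,(310,150),6)
hw=cw([(347,356),(462,293),(525,402),(414,465)]);bw=cw([(218,85),(640,595)])
s=1
order0=None
def mk(ks,kw):
  def f(p):
    pil,Rt,board,base,head=model(p)
    r=[proj(T,board)-bt,proj(S,board)-bs,proj(T,base[[0,3,2]])-bat,proj(S,base[[3,2,1]])-bas,proj(T,head)-ht,
       proj(S,head)[[(ks+i)%4 for i in range(4)]]-hs,
       (proj(W,head)[[(kw+i)%4 for i in range(4)]]-hw),proj(W,board[[3,1]])-bw]
    return np.concatenate(r).ravel()
  return f
b=None
for ks in range(4):
  for kw in range(4):
    f=least_squares(mk(ks,kw),[.505,-.144,-.12,0,0,0,0,-.7])
    if b is None or f.cost<b.cost:b=f
print('joint',b.cost,b.x.round(4));pil,Rt,*_=model(b.x);print(pil,Rt[:,2]);print(b.fun.reshape(-1,2)[-6:].round(1).tolist())
# wrist only: head quad: x,y,angle free
ax=Rt[:,2]
best=None
for kw in range(4):
  def g(q):
    h=q[2];c,si=np.cos(h),np.sin(h);H=(C*.012)@np.array([[c,si],[-si,c]]);X=np.array([q[0],q[1],.06])+np.c_[H,np.full(4,.026)]@Rt.T
    return (proj(W,X)[[(kw+i)%4 for i in range(4)]]-hw).ravel()
  f=least_squares(g,[pil[0],pil[1],-.7]);
  if best is None or f.cost<best.cost:best=f
print('wrist only',best.cost,best.x,best.fun.round(1))
# heading of head flats
for a in(b.x[7],best.x[2]):
  v=Rt@[np.cos(a),np.sin(a),0];print('flat dir',v,np.degrees(np.arctan2(v[1],v[0])))
E
python3 fit2.py | tail -12
```

```text
[[-0.5, 2.0], [-2.1, 1.1], [0.4, 0.4], [1.3, -0.6], [-1.3, 6.6], [-0.0, 6.9], [2.7, -6.8], [0.6, -6.9], [-1.0, 0.7], [0.5, 1.0], [0.6, 0.0], [-0.9, -0.4], [1.3, 0.3], [0.5, -1.8], [-0.3, 0.4], [0.5, 0.1], [0.1, 0.1], [-0.1, 0.3], [-0.1, -0.6], [-0.5, 1.0], [0.4, 0.1], [0.5, -1.5]]
handle top [0.44892858 0.03510287 0.127     ] [[0.4613, 0.0518, 0.127], [0.4648, 0.0233, 0.127], [0.4364, 0.0187, 0.127], [0.4333, 0.0467, 0.127]]
[0.02869037 0.0287357  0.02812123 0.02843008] [ -82.9786102  -170.87425622  -83.65666232 -169.69936348]
stand [0.44975117 0.03428479 0.024     ] [[0.4779, 0.0723, 0.024], [0.4872, 0.0077, 0.024], [0.422, -0.0037, 0.024], [0.4119, 0.0608, 0.024]]
[0.06529399 0.06611237 0.06522616 0.06695087] [ -81.80689633 -170.07023959  -81.07194559 -170.02932213]
joint 149.21545095622886 [ 5.051e-01 -1.439e-01 -1.095e-01 -7.700e-03  3.000e-04  1.070e-02
 -1.700e-03 -7.412e-01]
[ 0.49740265 -0.14276815  0.06      ] [ 0.17260799 -0.0189782   0.98480775]
[[0.5, 1.7], [0.4, -0.1], [-0.7, -1.2], [-0.7, 0.2], [0.7, 4.2], [-4.1, -5.6]]
wrist only 2.4872920278064092 [ 0.49749177 -0.1425727   2.37467202] [ 0.7  1.2  0.8 -0.2 -0.7 -1.  -0.9 -0. ]
flat dir [ 0.64832899 -0.7505071  -0.12809611] -49.17775579511326
flat dir [-0.62902457  0.76726411  0.12503553] 129.34585822697966
```

```bash
sed -i 's/^import json/import json,fit1/; s/^s=1$/fit1.s=1/' fit2.py; python3 fit2.py | tail -6
```

```text
-1.100e-03 -7.113e-01]
[ 0.50628739 -0.14381233  0.06      ] [-0.17237753  0.02096847  0.98480775]
[[-0.6, 0.3], [-0.1, -0.2], [0.8, 0.3], [-0.4, 0.3], [-1.6, 0.3], [-0.3, 1.5]]
wrist only 0.6783112617376647 [ 0.50632586 -0.14361974  2.42764165] [-0.5  0.1  0.  -0.4  0.8  0.2 -0.4  0.2]
flat dir [ 0.66171876 -0.73812276  0.13154116] -48.124130466942795
flat dir [-0.65978041  0.73990938 -0.13123992] 131.72352646332254
```

Run:
```python
from h import *
import json,cv2
st=json.load(open('st6.json'));st={k:np.array(v) for k,v in st.items()}
W=cal('wrist',st);Rt=R.from_rotvec(st['ee_rot']).as_matrix()
def P(l):return proj(W,st['position']+Rt@(np.array(l)/1e3)).round(1)[0]
for m in(75,77.4):
  for z in(m,m-28):
    print(m,z,P([19,-19,z]),P([19,19,z]))
im=cv2.imread('pics/w6.png');cv2.imwrite('pics/w6d.png',cv2.resize(im[180:330,260:380],None,fx=5,fy=4,interpolation=cv2.INTER_CUBIC)[:600])
```

```text
75 75 [294.2 191.5] [342.  191.5]
75 47 [290.9 201.4] [345.2 201.4]
77.4 77.4 [294.4 190.8] [341.7 190.8]
77.4 49.400000000000006 [291.2 200.4] [344.8 200.4]
```

View pics/w6d.png

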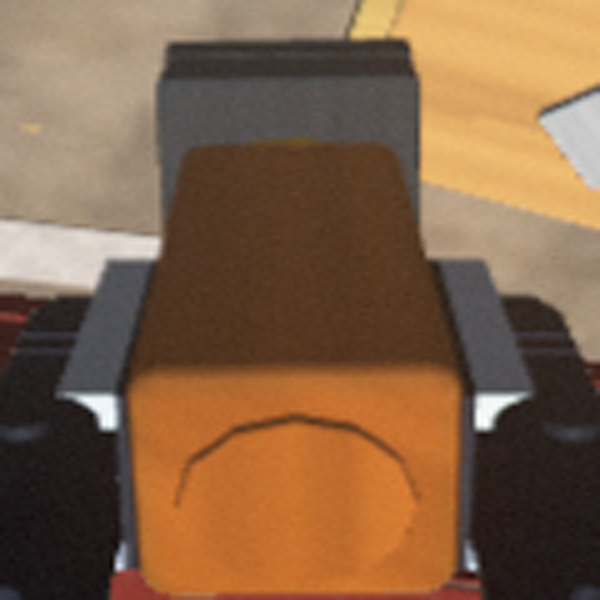

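The head corners fit to under 1 px in all views. The pilot is at (0.5063, -0.1438) and the flats head to 131.8°. The socket's edges in the hand are within 0.5 mm of where expected (mouth edge row 190.5, columns 293–342). Now the pose above the head.

```bash
cat >> h.py <<'E'
PIL=np.array([.5063,-.1438,.06]);AX=np.array([-.1724,.0210,.9848]);AX/=np.linalg.norm(AX)
V=np.array([-.6605,.7393,-.1313])
def RT(da=0):
    z=-AX;x=V-z*(V@z);x/=np.linalg.norm(x);M=np.c_[x,np.cross(z,x),z];return M@R.from_rotvec([0,0,da]).as_matrix()
OFF=np.array([.5,-.3,77.2])/1e3
def tcp(d,da=0):return PIL+d*AX-RT(da)@OFF
def rep():
    s=arm.read_state();R0=R.from_rotvec(s['ee_rot']).as_matrix();m=s['position']+R0@OFF
    q=np.linalg.lstsq(np.c_[RT()],m-PIL,rcond=None)[0]*1e3
    e=R.from_matrix(RT().T@R0).as_rotvec()
    print('t',s['clock'],'mouth lateral',q[:2].round(2),'height',round(-q[2],2),'rot err',e.round(4),'F_tool',(R0.T@s['ft_force']).round(2),'M_tool',(R0.T@s['wrist_torque']).round(3),'w',round(s['width'],4),'q6',s['joint_positions'][5].round(3))
E
python3 - <<'E'
from h import *
go(tcp(.042),RT());rep()
E
```

```text
dp tool mm (cur frame) [-19.4  53.9  55.1]  dp in target frame [-37.8  27.7  64.2]  rot [-0.15   -0.0966 -0.577 ]
t 7.1333 mouth lateral [ 48.1  -36.17] height 107.49 rot err [0.15   0.0966 0.577 ] F_tool [-0.13  1.17  2.2 ] M_tool [-0.042 -0.056 -0.01 ] w 0.0271 q6 -0.557
```

```bash
python3 -m inch '[{"dp":[0,0,0],"delta_rot":[-0.025,-0.0161,-0.0962]},{"dp":[0,0,0],"delta_rot":[-0.025,-0.0161,-0.0962]},{"dp":[0,0,0],"delta_rot":[-0.025,-0.0161,-0.0962]},{"dp":[0,0,0],"delta_rot":[-0.025,-0.0161,-0.0962]},{"dp":[0,0,0],"delta_rot":[-0.025,-0.0161,-0.0962]},{"dp":[0,0,0],"delta_rot":[-0.025,-0.0161,-0.0962]},{"dp":[-9.5,7,0],"delta_rot":[0,0,0]},{"dp":[-9.5,7,0],"delta_rot":[0,0,0]},{"dp":[-9.5,7,0],"delta_rot":[0,0,0]},{"dp":[-9.5,6.7,0],"delta_rot":[0,0,0]},{"dp":[0,0,0],"delta_rot":[0,0,0]},{"dp":[0,0,0],"delta_rot":[0,0,0]}]'
python3 - <<'E'
from h import *
rep();go(tcp(.042),RT())
E
```

```text
clock: 8.13
position: [0.4755, -0.1397, 0.241]
ee_rot: [1.202, 2.72, 0.076]
ft_force: [0.3, -0.2, -1.9]
width: 0.0277
t 8.1333 mouth lateral [0.08 0.56] height 106.43 rot err [-0.0003 -0.0001 -0.002 ] F_tool [-0.13 -0.15  1.94] M_tool [ 0.112  0.08  -0.022] w 0.0277 q6 -1.178
dp tool mm (cur frame) [-0.1 -0.6 64.4]  dp in target frame [-0.1 -0.5 64.4]  rot [0.0003 0.0001 0.002 ]
```

```bash
python3 -m inch '[{"dp":[0,-0.4,10],"delta_rot":[0,0,0]},{"dp":[0,0,12],"delta_rot":[0,0,0]},{"dp":[0,0,12],"delta_rot":[0,0,0]},{"dp":[0,0,12],"delta_rot":[0,0,0]},{"dp":[0,0,10],"delta_rot":[0,0,0]},{"dp":[0,0,8],"delta_rot":[0,0,0]},{"dp":[0,0,4],"delta_rot":[0,0,0]},{"dp":[0,0,0],"delta_rot":[0,0,0]},{"dp":[0,0,0],"delta_rot":[0,0,0]},{"dp":[0,0,0],"delta_rot":[0,0,0]}]'
python3 - <<'E'
from h import *
import cv2
rep()
a=arm.read_camera('scene')[140:300,290:450,::-1];b=arm.read_camera('top')[160:260,310:430,::-1]
cv2.imwrite('pics/s7.png',cv2.resize(a,None,fx=3.7,fy=3.7,interpolation=cv2.INTER_CUBIC))
cv2.imwrite('pics/w7.png',arm.read_camera('wrist')[:,:,::-1])
rep();rep()
E
```

```text
clock: 8.97
position: [0.4874, -0.1423, 0.175]
ee_rot: [1.202, 2.717, 0.076]
ft_force: [-0.6, -0.2, -1.8]
width: 0.0272
t 8.9667 mouth lateral [-1.2   0.03] height 39.33 rot err [-0.0009 -0.0021 -0.001 ] F_tool [ 0.49 -0.73  1.71] M_tool [0.087 0.127 0.013] w 0.0272 q6 -1.184
t 9.1167 mouth lateral [-1.16  0.02] height 39.32 rot err [-0.0009 -0.0021 -0.0011] F_tool [ 0.97 -0.69  1.16] M_tool [0.093 0.104 0.062] w 0.0274 q6 -1.184
t 9.1167 mouth lateral [-1.16  0.02] height 39.32 rot err [-0.0009 -0.0021 -0.0011] F_tool [ 0.97 -0.69  1.16] M_tool [0.093 0.104 0.062] w 0.0274 q6 -1.184
```

View pics/s7.png

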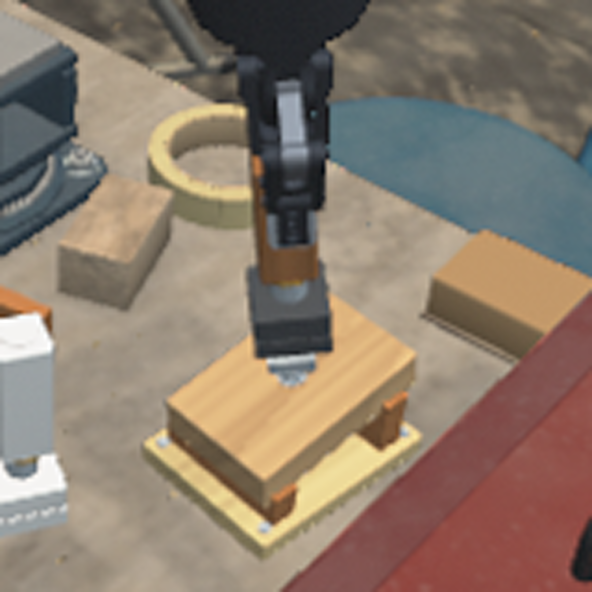

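View pics/w7.png

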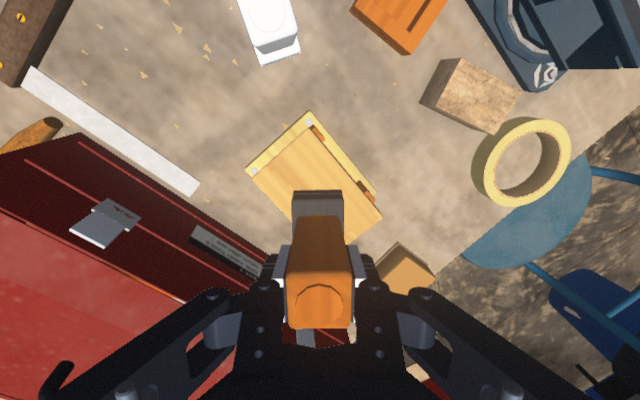

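Run:
```python
from h import *
S=cal('scene');s=arm.read_state();R0=R.from_rotvec(s['ee_rot']).as_matrix()
for dx in(-.019,.019):
  for dy in(-.019,.019):
    for h in (0,.028):
      X=s['position']+R0@(OFF+[dx,dy,-h]);u=proj(S,X)[0];print(dx,dy,h,u.round(1),((u-[290,140]+.5)*3.7-.5).round())
C=np.array([[1,1],[1,-1],[-1,-1],[-1,1]])*.012
print([((u-[290,140]+.5)*3.7-.5).round().tolist() for z in(.026,.016) for u in proj(S,PIL+np.c_[C,np.full(4,-z)]@RT().T)])
```

```text
-0.019 -0.019 0 [380. 234.] [334. 349.]
-0.019 -0.019 0.028 [379.8 223.8] [334. 312.]
-0.019 0.019 0 [377.9 218.3] [327. 291.]
-0.019 0.019 0.028 [377.7 208.1] [326. 253.]
0.019 -0.019 0 [359.  235.6] [256. 355.]
0.019 -0.019 0.028 [358.2 225.6] [254. 318.]
0.019 0.019 0 [357.5 220. ] [251. 297.]
0.019 0.019 0.028 [356.8 209.8] [248. 260.]
[[265.0, 324.0], [268.0, 360.0], [317.0, 357.0], [312.0, 320.0], [266.0, 337.0], [269.0, 373.0], [317.0, 370.0], [313.0, 333.0]]
```

Run:
```python
import cv2
from h import *
a=arm.read_camera('scene')[200:250,340:400,::-1];cv2.imwrite('pics/s8.png',cv2.resize(a,None,fx=12,fy=12,interpolation=cv2.INTER_NEAREST))
b=arm.read_camera('top')[:,:,::-1];cv2.imwrite('pics/t8.png',cv2.resize(b[160:240,330:430],None,fx=7,fy=7,interpolation=cv2.INTER_CUBIC))
```

```text
(no output)
```

View pics/s8.png

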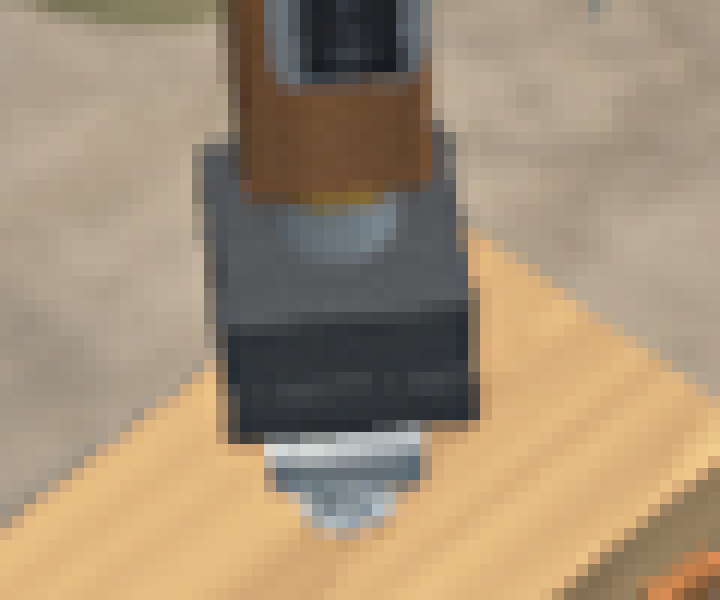

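View pics/t8.png

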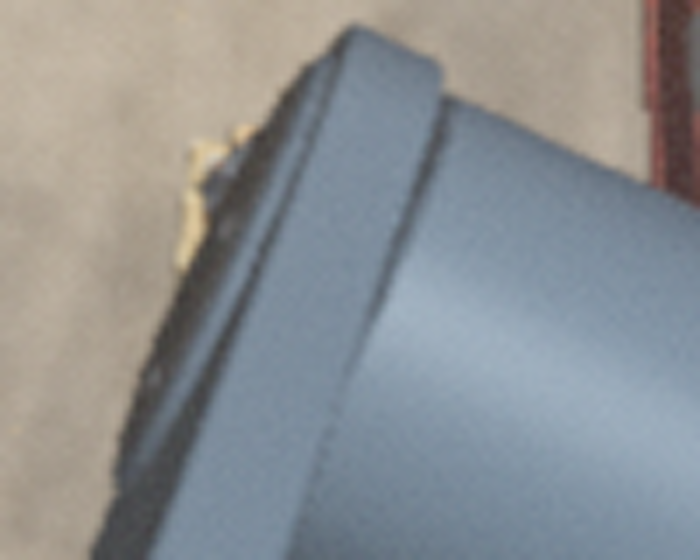

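In the scene view the socket edges (358.6–379.3) and head edges (361.6–374.9) show the same small bias. So the relative model holds, and the −1.2 mm lateral error is real. I'll correct it and come down in small steps.

```bash
python3 -m inch '[{"dp":[1.2,0,2],"delta_rot":[0,0,0]},{"dp":[0,0,3],"delta_rot":[0,0,0]},{"dp":[0,0,3],"delta_rot":[0,0,0]},{"dp":[0,0,2],"delta_rot":[0,0,0]},{"dp":[0,0,0],"delta_rot":[0,0,0]},{"dp":[0,0,0],"delta_rot":[0,0,0]},{"dp":[0,0,0],"delta_rot":[0,0,0]}]'
python3 -c "
from h import *
rep()"
```

```text
clock: 9.8
position: [0.4882, -0.1416, 0.1645]
ee_rot: [1.203, 2.718, 0.076]
ft_force: [-0.7, -0.2, -2.4]
width: 0.0273
t 9.8 mouth lateral [ 0.28 -0.12] height 28.88 rot err [-0.0006 -0.0013 -0.001 ] F_tool [ 0.67 -0.94  2.26] M_tool [0.117 0.083 0.042] w 0.0273 q6 -1.184
```

```bash
python3 -m inch '[{"dp":[-0.2,0,1],"delta_rot":[0,0,0]},{"dp":[0,0,1],"delta_rot":[0,0,0]},{"dp":[0,0,0],"delta_rot":[0,0,0]},{"dp":[0,0,0],"delta_rot":[0,0,0]}]'
python3 -c "
from h import *
rep()"; python3 -m inch '[{"dp":[0,0,0.7],"delta_rot":[0,0,0]},{"dp":[0,0,0.7],"delta_rot":[0,0,0]},{"dp":[0,0,0],"delta_rot":[0,0,0]},{"dp":[0,0,0],"delta_rot":[0,0,0]}]'
python3 -c "
from h import *
rep()"
```

```text
clock: 10.13
position: [0.4886, -0.1417, 0.1625]
ee_rot: [1.203, 2.718, 0.076]
ft_force: [0.4, -0.3, -1.9]
width: 0.0272
t 10.1333 mouth lateral [ 0.15 -0.14] height 26.86 rot err [-0.0005 -0.0013 -0.0011] F_tool [-0.22 -0.14  1.98] M_tool [0.104 0.095 0.054] w 0.0272 q6 -1.185
clock: 10.47
position: [0.4889, -0.1417, 0.1611]
ee_rot: [1.203, 2.718, 0.076]
ft_force: [0.3, 0.5, -2.8]
width: 0.0273
t 10.4667 mouth lateral [ 0.16 -0.14] height 25.44 rot err [-0.0005 -0.0013 -0.001 ] F_tool [0.56 0.27 2.77] M_tool [0.064 0.086 0.012] w 0.0273 q6 -1.185
```

```bash
python3 -m inch '[{"dp":[0,0,0.7],"delta_rot":[0,0,0]},{"dp":[0,0,0.7],"delta_rot":[0,0,0]},{"dp":[0,0,0],"delta_rot":[0,0,0]},{"dp":[0,0,0],"delta_rot":[0,0,0]}]'
python3 -c "
from h import *
rep()"
```

```text
clock: 10.8
position: [0.4891, -0.1418, 0.1598]
ee_rot: [1.203, 2.718, 0.076]
ft_force: [0.2, 0.4, -1.3]
width: 0.0277
t 10.8 mouth lateral [ 0.14 -0.14] height 24.04 rot err [-0.0005 -0.0013 -0.0011] F_tool [0.29 0.24 1.3 ] M_tool [ 0.109  0.089 -0.019] w 0.0277 q6 -1.185
```

```bash
python3 -m inch '[{"dp":[0,0,0.7],"delta_rot":[0,0,0]},{"dp":[0,0,0.7],"delta_rot":[0,0,0]},{"dp":[0,0,0],"delta_rot":[0,0,0]},{"dp":[0,0,0],"delta_rot":[0,0,0]}]'
python3 -c "
from h import *
rep()";  python3 -m inch '[{"dp":[0,0,0.7],"delta_rot":[0,0,0]},{"dp":[0,0,0.7],"delta_rot":[0,0,0]},{"dp":[0,0,0],"delta_rot":[0,0,0]},{"dp":[0,0,0],"delta_rot":[0,0,0]}]'
python3 -c "
from h import *
rep()"
```

```text
clock: 11.13
position: [0.4894, -0.1418, 0.1584]
ee_rot: [1.203, 2.718, 0.076]
ft_force: [0.8, 0.3, -2.2]
width: 0.0271
t 11.1333 mouth lateral [ 0.12 -0.15] height 22.66 rot err [-0.0005 -0.0013 -0.001 ] F_tool [-0.01  0.51  2.3 ] M_tool [ 0.089  0.095 -0.014] w 0.0271 q6 -1.185
clock: 11.47
position: [0.4896, -0.1418, 0.157]
ee_rot: [1.203, 2.718, 0.076]
ft_force: [-0.2, -0.0, -1.9]
width: 0.0272
t 11.4667 mouth lateral [ 0.13 -0.13] height 21.24 rot err [-0.0005 -0.0013 -0.001 ] F_tool [ 0.34 -0.38  1.81] M_tool [ 0.057  0.098 -0.026] w 0.0272 q6 -1.185
```

Height is 21 mm with no contact force, so the socket is sliding over the head. I'll carry on towards 15 mm.

```bash
python3 -m inch '[{"dp":[0,0,0.9],"delta_rot":[0,0,0]},{"dp":[0,0,0.9],"delta_rot":[0,0,0]},{"dp":[0,0,0.9],"delta_rot":[0,0,0]},{"dp":[0,0,0],"delta_rot":[0,0,0]},{"dp":[0,0,0],"delta_rot":[0,0,0]}]'
python3 -c "
from h import *
rep()";  python3 -m inch '[{"dp":[0,0,0.7],"delta_rot":[0,0,0]},{"dp":[0,0,0.7],"delta_rot":[0,0,0]},{"dp":[0,0,0],"delta_rot":[0,0,0]},{"dp":[0,0,0],"delta_rot":[0,0,0]}]'
python3 -c "
from h import *
rep()"
```

```text
clock: 11.88
position: [0.4901, -0.1419, 0.1543]
ee_rot: [1.203, 2.718, 0.076]
ft_force: [0.6, -0.1, -1.9]
width: 0.0276
t 11.8833 mouth lateral [ 0.1  -0.16] height 18.5 rot err [-0.0005 -0.0013 -0.001 ] F_tool [-0.24  0.19  1.94] M_tool [ 0.094  0.142 -0.039] w 0.0276 q6 -1.186
clock: 12.22
position: [0.4903, -0.1419, 0.153]
ee_rot: [1.203, 2.718, 0.076]
ft_force: [0.2, 0.3, -2.3]
width: 0.0273
t 12.2167 mouth lateral [ 0.13 -0.14] height 17.14 rot err [-0.0005 -0.0013 -0.001 ] F_tool [0.38 0.07 2.31] M_tool [ 0.09   0.165 -0.01 ] w 0.0273 q6 -1.186
```

```bash
python3 -m inch '[{"dp":[0,0,0.7],"delta_rot":[0,0,0]},{"dp":[0,0,0.5],"delta_rot":[0,0,0]},{"dp":[0,0,0],"delta_rot":[0,0,0]},{"dp":[0,0,0],"delta_rot":[0,0,0]}]'
python3 -c "
from h import *
rep()";  python3 -m inch '[{"dp":[0,0,0.4],"delta_rot":[0,0,0]},{"dp":[0,0,0],"delta_rot":[0,0,0]},{"dp":[0,0,0],"delta_rot":[0,0,0]}]'
python3 -c "
from h import *
rep()"
```

```text
clock: 12.55
position: [0.4905, -0.142, 0.1518]
ee_rot: [1.203, 2.718, 0.076]
ft_force: [0.1, -0.7, -1.4]
width: 0.0276
t 12.55 mouth lateral [ 0.13 -0.14] height 15.95 rot err [-0.0005 -0.0013 -0.001 ] F_tool [-0.42 -0.57  1.43] M_tool [0.065 0.113 0.019] w 0.0276 q6 -1.186
clock: 12.8
position: [0.4906, -0.142, 0.1514]
ee_rot: [1.203, 2.718, 0.076]
ft_force: [0.5, -0.3, -1.6]
width: 0.0273
t 12.8 mouth lateral [ 0.11 -0.14] height 15.58 rot err [-0.0005 -0.0013 -0.001 ] F_tool [-0.32  0.    1.64] M_tool [ 0.094  0.087 -0.037] w 0.0273 q6 -1.186
```

Still free. I'll step on until a light contact shows.

```bash
for i in 1; do python3 -m inch '[{"dp":[0,0,0.4],"delta_rot":[0,0,0]},{"dp":[0,0,0],"delta_rot":[0,0,0]},{"dp":[0,0,0],"delta_rot":[0,0,0]}]'
python3 -c "
from h import *
rep()";  python3 -m inch '[{"dp":[0,0,0.4],"delta_rot":[0,0,0]},{"dp":[0,0,0],"delta_rot":[0,0,0]},{"dp":[0,0,0],"delta_rot":[0,0,0]}]'
python3 -c "
from h import *
rep()"; done
```

```text
clock: 13.05
position: [0.4907, -0.142, 0.1511]
ee_rot: [1.203, 2.718, 0.076]
ft_force: [-0.4, 0.2, -0.9]
width: 0.0273
t 13.05 mouth lateral [ 0.05 -0.1 ] height 15.24 rot err [-0.0006 -0.0014 -0.001 ] F_tool [ 0.55 -0.25  0.79] M_tool [ 0.068  0.144 -0.027] w 0.0273 q6 -1.186
clock: 13.3
position: [0.4909, -0.1421, 0.1509]
ee_rot: [1.202, 2.718, 0.076]
ft_force: [-2.4, 0.6, 4.2]
width: 0.0274
t 13.3 mouth lateral [-0.1  -0.02] height 15.05 rot err [-0.0008 -0.0017 -0.001 ] F_tool [ 1.51 -0.85 -4.55] M_tool [ 0.121  0.373 -0.03 ] w 0.0274 q6 -1.186
```

Firm light contact (about 6.5 N) at 15.05 mm, which is the "fully on" height. I'll check with a picture before turning.

Run:
```python
import cv2
from h import *
a=arm.read_camera('scene')[190:260,330:410,::-1];cv2.imwrite('pics/s9.png',cv2.resize(a,None,fx=8,fy=8,interpolation=cv2.INTER_CUBIC))
rep()
```

```text
t 13.35 mouth lateral [-0.05 -0.04] height 15.02 rot err [-0.0007 -0.0017 -0.001 ] F_tool [ 0.82 -0.38 -4.76] M_tool [ 0.123  0.342 -0.011] w 0.0274 q6 -1.186
```

View pics/s9.png

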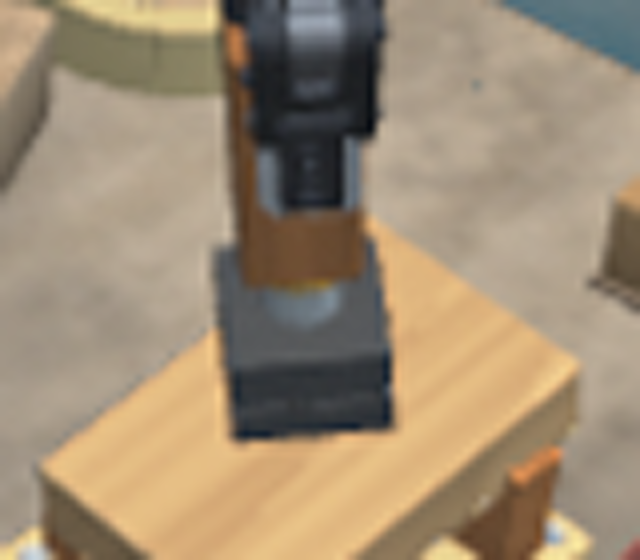

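The head is fully swallowed, with no screw showing under the socket (crop 310,430). Now I'll turn clockwise about tool +z in short batches, following the sink.

```bash
python3 -m inch '[{"dp":[0,0,-0.1],"delta_rot":[0,0,0.04]},{"dp":[0,0,0],"delta_rot":[0,0,0.05]},{"dp":[0,0,0.02],"delta_rot":[0,0,0.05]},{"dp":[-0.015,-0.025,0.05],"delta_rot":[0,0,0.05]},{"dp":[-0.015,-0.025,0.05],"delta_rot":[0,0,0.05]},{"dp":[-0.015,-0.025,0.05],"delta_rot":[0,0,0.05]}]'
python3 -c "
from h import *
rep()"
```

```text
clock: 13.85
position: [0.4912, -0.1424, 0.1509]
ee_rot: [1.589, 2.52, 0.112]
ft_force: [0.5, -0.8, 3.6]
width: 0.0276
t 13.85 mouth lateral [-0.62  0.15] height 14.96 rot err [-0.0014 -0.0028  0.291 ] F_tool [-1.25  0.67 -3.49] M_tool [ 0.174 -0.267 -0.111] w 0.0276 q6 -0.894
```

```bash
python3 -m inch '[{"dp":[0,-0.02,0.05],"delta_rot":[0,0,0.05]},{"dp":[0,-0.02,0.05],"delta_rot":[0,0,0.05]},{"dp":[0,-0.02,0.05],"delta_rot":[0,0,0.05]},{"dp":[0,-0.02,0.05],"delta_rot":[0,0,0.05]},{"dp":[0,-0.02,0.05],"delta_rot":[0,0,0.05]},{"dp":[0,-0.02,0.05],"delta_rot":[0,0,0.05]},{"dp":[0,-0.02,0.05],"delta_rot":[0,0,0.05]},{"dp":[0,-0.02,0.05],"delta_rot":[0,0,0.05]}]'
python3 -c "
from h import *
rep()"
```

```text
clock: 14.52
position: [0.4908, -0.1427, 0.1505]
ee_rot: [2.069, 2.166, 0.157]
ft_force: [-1.4, -3.8, 4.2]
width: 0.0274
t 14.5167 mouth lateral [-0.47 -0.15] height 14.57 rot err [-0.0012 -0.0025  0.6908] F_tool [-3.91 -0.87 -4.28] M_tool [ 0.499 -0.766 -0.121] w 0.0274 q6 -0.494
```

```bash
python3 -m inch '[{"dp":[-0.06,-0.02,0.05],"delta_rot":[0,0,0.05]},{"dp":[-0.06,-0.02,0.05],"delta_rot":[0,0,0.05]},{"dp":[-0.06,-0.02,0.05],"delta_rot":[0,0,0.05]},{"dp":[-0.06,-0.02,0.05],"delta_rot":[0,0,0.05]},{"dp":[-0.06,-0.02,0.05],"delta_rot":[0,0,0.05]},{"dp":[-0.06,-0.02,0.05],"delta_rot":[0,0,0.05]},{"dp":[-0.06,-0.02,0.05],"delta_rot":[0,0,0.05]}]'
python3 -c "
from h import *
rep()"
```

```text
clock: 15.1
position: [0.4904, -0.143, 0.15]
ee_rot: [2.429, 1.784, 0.192]
ft_force: [-4.6, -3.3, 5.7]
width: 0.0276
t 15.1 mouth lateral [-0.37 -0.57] height 14.18 rot err [-9.0000e-04 -1.9000e-03  1.0408e+00] F_tool [-4.37 -2.34 -6.31] M_tool [ 0.529 -0.903 -0.13 ] w 0.0276 q6 -0.146
```

```bash
python3 -m inch '[{"dp":[-0.1,-0.06,0.02],"delta_rot":[0,0,0.05]},{"dp":[-0.1,-0.06,0.03],"delta_rot":[0,0,0.05]},{"dp":[-0.1,-0.06,0.03],"delta_rot":[0,0,0.05]},{"dp":[-0.1,-0.06,0.04],"delta_rot":[0,0,0.05]},{"dp":[-0.1,-0.06,0.04],"delta_rot":[0,0,0.05]},{"dp":[-0.1,-0.06,0.04],"delta_rot":[0,0,0.05]}]'
python3 -c "
from h import *
rep()"
```

```text
clock: 15.6
position: [0.4898, -0.1432, 0.1496]
ee_rot: [2.686, 1.409, 0.219]
ft_force: [-3.5, -1.9, 5.2]
width: 0.0272
t 15.6 mouth lateral [-0.19 -1.06] height 13.92 rot err [-1.1000e-03 -1.4000e-03  1.3409e+00] F_tool [-3.11 -0.91 -5.68] M_tool [ 0.383 -0.73  -0.142] w 0.0272 q6 0.153
```

```bash
python3 -m inch '[{"dp":[-0.1,-0.06,0.04],"delta_rot":[0,0,0.05]},{"dp":[-0.1,-0.06,0.04],"delta_rot":[0,0,0.05]},{"dp":[-0.1,-0.06,0.04],"delta_rot":[0,0,0.05]},{"dp":[-0.1,-0.04,0.04],"delta_rot":[0,0,0.05]},{"dp":[-0.1,-0.04,0.04],"delta_rot":[0,0,0.05]},{"dp":[-0.1,-0.04,0.04],"delta_rot":[0,0,0.05]},{"dp":[0,0,0],"delta_rot":[0,0,0.02]},{"dp":[0,0,0],"delta_rot":[0,0,0]},{"dp":[0,0,0],"delta_rot":[0,0,0]}]'
python3 - <<'E'
import cv2
from h import *
rep()
a=arm.read_camera('scene')[190:260,330:410,::-1];cv2.imwrite('pics/s10.png',cv2.resize(a,None,fx=8,fy=8,interpolation=cv2.INTER_CUBIC))
cv2.imwrite('pics/w10.png',arm.read_camera('wrist')[:,:,::-1])
E
```

```text
clock: 16.35
position: [0.4893, -0.1432, 0.1492]
ee_rot: [2.896, 0.976, 0.242]
ft_force: [-4.1, 0.4, 5.5]
width: 0.0275
t 16.35 mouth lateral [ 0.14 -1.39] height 13.59 rot err [-1.2000e-03 -6.0000e-04  1.6574e+00] F_tool [-2.26 -2.1  -6.14] M_tool [ 0.395 -0.745 -0.039] w 0.0275 q6 0.468
```

View pics/s10.png

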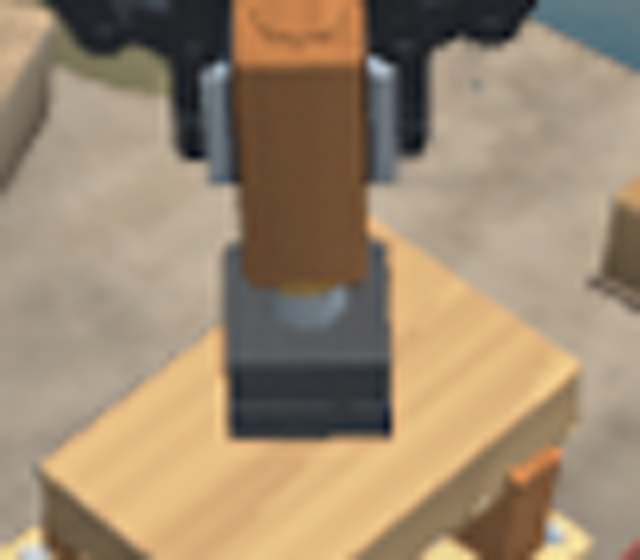

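View pics/w10.png

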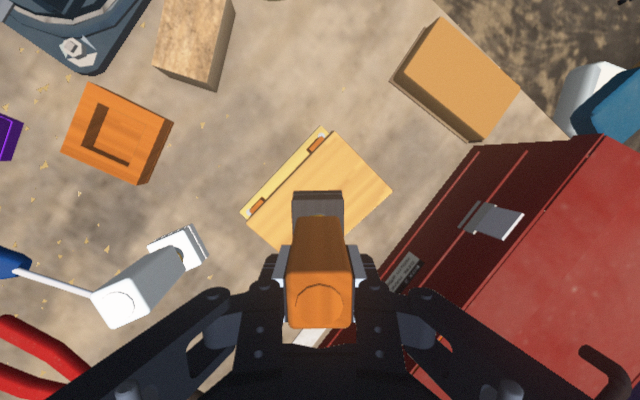

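The driver has turned 1.66 rad and sunk 1.43 mm, so the screw has turned about 1.5 rad. It is still seated and square (socket at crop 310,390). I'll ease the pressure and release gently.

```bash
python3 -m inch '[{"dp":[-0.1,-0.1,-0.15],"delta_rot":[0,0,0]},{"dp":[0,0,0],"delta_rot":[0,0,0]}]'; python3 -c "
from h import *
rep()"; python3 -m inch '[{"dp":[0,0,0],"delta_rot":[0,0,0]},{"dp":[0,0,0],"delta_rot":[0,0,0]},{"dp":[0,0,0],"delta_rot":[0,0,0]},{"dp":[0,0,0],"delta_rot":[0,0,0]},{"dp":[0,0,0],"delta_rot":[0,0,0]},{"dp":[0,0,0],"delta_rot":[0,0,0]}]' 0.4
python3 - <<'E'
import cv2
from h import *
rep()
a=arm.read_camera('scene')[160:260,320:440,::-1];cv2.imwrite('pics/s11.png',cv2.resize(a,None,fx=6,fy=6,interpolation=cv2.INTER_CUBIC))
cv2.imwrite('pics/w11.png',arm.read_camera('wrist')[:,:,::-1])
E
```

```text
clock: 16.62
position: [0.4891, -0.1432, 0.1492]
ee_rot: [2.896, 0.975, 0.243]
ft_force: [-2.9, -0.5, 3.9]
width: 0.0274
t 16.6167 mouth lateral [ 0.19 -1.47] height 13.63 rot err [-1.3000e-03 -7.0000e-04  1.6578e+00] F_tool [-2.05 -0.83 -4.33] M_tool [ 0.175 -0.609 -0.064] w 0.0274 q6 0.468
clock: 17.12
position: [0.4893, -0.1432, 0.1492]
ee_rot: [2.897, 0.974, 0.243]
ft_force: [0.2, 0.1, 0.3]
width: 0.0597
t 17.1167 mouth lateral [ 0.15 -1.3 ] height 13.63 rot err [-1.600e-03 -5.000e-04  1.659e+00] F_tool [ 0.24  0.1  -0.28] M_tool [ 0.094 -0.075  0.065] w 0.0597 q6 0.469
```

View pics/s11.png

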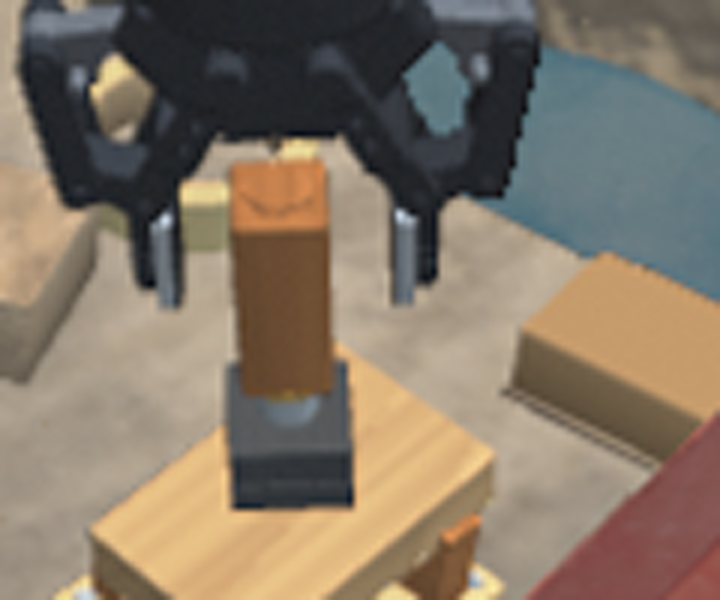

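View pics/w11.png

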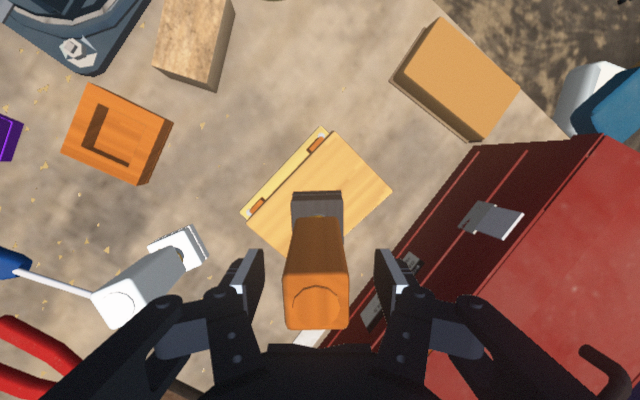

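The driver stands alone on the screw (wrist 317,270), and the fingers are clear on both sides (about 250 and 385). I'll retreat straight back along the tool axis.

```bash
python3 -m inch '[{"dp":[0,0,-3],"delta_rot":[0,0,0]},{"dp":[0,0,-8],"delta_rot":[0,0,0]},{"dp":[0,0,-14],"delta_rot":[0,0,0]},{"dp":[0,0,-20],"delta_rot":[0,0,0]},{"dp":[0,0,-20],"delta_rot":[0,0,0]},{"dp":[0,0,-20],"delta_rot":[0,0,0]},{"dp":[0,0,-20],"delta_rot":[0,0,0]},{"dp":[0,0,-15],"delta_rot":[0,0,0]},{"dp":[0,0,0],"delta_rot":[0,0,0]},{"dp":[0,0,0],"delta_rot":[0,0,0]},{"dp":[0,0,0],"delta_rot":[0,0,0]}]'
python3 - <<'E'
import cv2
from h import *
rep()
s=arm.read_state();W=cal('wrist',s)
a=arm.read_camera('scene')[:,:,::-1];cv2.imwrite('pics/s12.png',a)
cv2.imwrite('pics/s12c.png',cv2.resize(a[190:260,330:410],None,fx=8,fy=8,interpolation=cv2.INTER_CUBIC))
cv2.imwrite('pics/w12.png',arm.read_camera('wrist')[:,:,::-1])
print(proj(W,[PIL+(.0136+.12)*AX,PIL+(.0136+.028)*AX]))
E
```

```text
clock: 18.13
position: [0.4681, -0.1405, 0.2669]
ee_rot: [2.897, 0.974, 0.242]
ft_force: [-1.4, 0.3, -0.4]
width: 0.0595
t 18.1333 mouth lateral [ 0.71 -1.61] height 133.24 rot err [-9.000e-04 -3.000e-04  1.659e+00] F_tool [-0.95 -1.12  0.16] M_tool [ 0.086 -0.034  0.01 ] w 0.0595 q6 0.479
[[317.63283864 212.19324559]
 [317.87428812 186.49459626]]
```

View pics/s12.png

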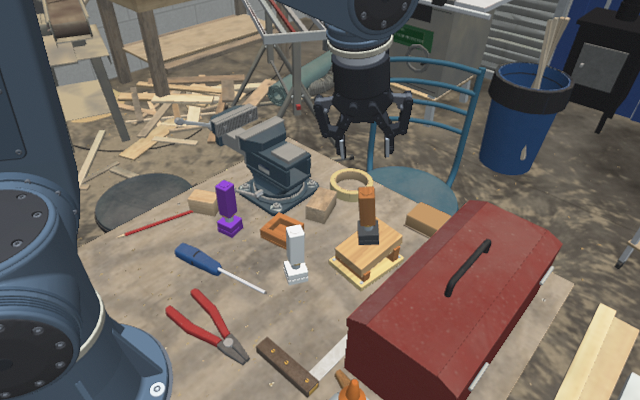

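View pics/s12c.png

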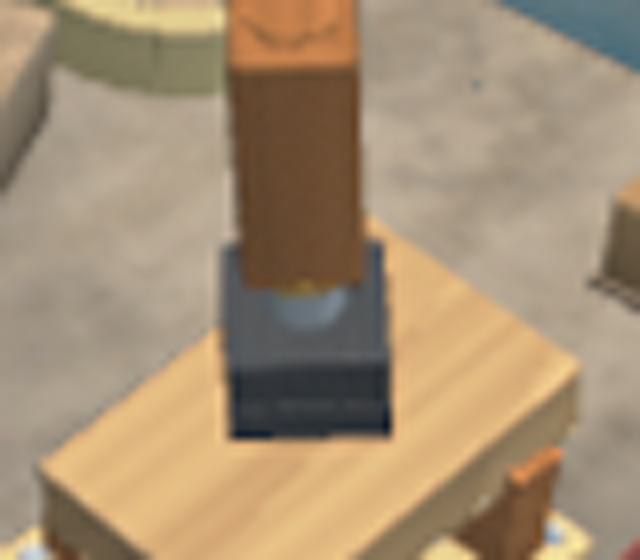

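View pics/w12.png

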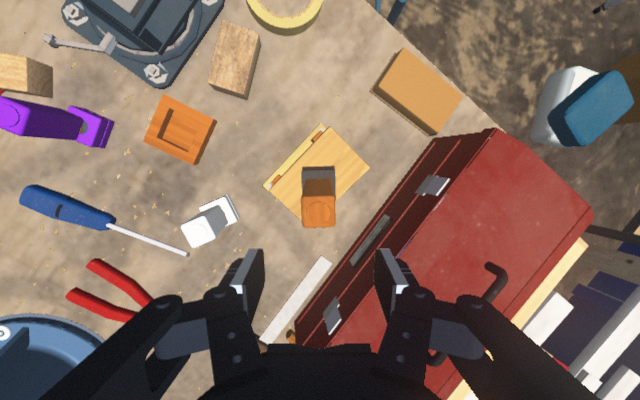

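The driver stands on the screw, square to the board: its handle top is at (319,212) against a predicted (318,212). Everything else lies as before. Handing in.

```bash
python3 -m inch '[{"dp":[0,0,0],"delta_rot":[0,0,0]},{"dp":[0,0,0],"delta_rot":[0,0,0]},{"dp":[0,0,0],"delta_rot":[0,0,0]}]'; python3 -c "
from rig import arm
print(arm.sign_off())"
```

```text
clock: 18.48
position: [0.4683, -0.1405, 0.267]
ee_rot: [2.897, 0.974, 0.242]
ft_force: [0.3, 0.2, -0.2]
width: 0.0597
the job is handed in; nothing more can be done
None
```

The driver is standing alone on the screw, which has had about a quarter turn clockwise. I handed the job in at about 18.5 s.

- **Seating:** I took the wooden-handled driver from its stand and lined it up with the head using the cameras. It slid on without resistance until a light contact of about 6.5 N at 15.05 mm, the fully-on height. That is slightly over the suggested 5 N. A picture showed no head left outside the socket before I turned anything.
- **Turn:** The driver turned 1.66 rad and sank 1.43 mm. I estimate the screw itself turned about 1.5 rad, because the socket has some play on the head; I did not measure it directly. Axial force peaked at about 8 N and side force at about 5 N in the readings between moves. The tool stayed within about 0.2° of square to the board.
- **Last checks:** After release, the handle top was within about 1–2 px of where it should be. The stand and the other things on the bench looked undisturbed, and the gripper was well clear of everything.
- **Disagreements:** One row call was refused for a missing key and moved nothing. By the end of the turn the measured mouth position had drifted about 1.4 mm sideways, because I let the arm follow the screw. No other check failed.

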